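# Vent the bench autoclave and slacken its locking collar

### The arm

A 6-joint arm with a two-finger parallel gripper is mounted at the origin on the work surface. World frame = base frame: x ahead of the robot, y to its left, z up, the work surface at z = 0. Lengths are in m, angles in rad, forces in N, time in s.
With the tool pointing down it reaches from about 0.275 to 0.875 m from the base axis. Payload 12.5 kg.
Tool frame: the origin (TCP) lies on the centre line of the jaws, within the pads' length; the fingertips stand 19 mm ahead of it and the grasp point (between the pads) is the TCP; z points along the fingers, y is the line along which they close (so a half turn about z gives the same grasp; the last joint's range is limited). The gripper opens to 85 mm and grips with 20 to 120 N. Pads are 22 mm wide; open, the fingers measure 114 mm over their backs; the gripper's body (76 mm by 85 mm) begins 54 mm behind the grasp point. The pads swing forward as they close: fully open they stand 13 mm farther back than shut.
Start: joints at [1.053, 0.351, 1.652, -0, 1.139, -0.085], TCP at [0.231, 0.499, 0.25] pointing down, gripper open.
Joint ranges: [-2.75, 2.75], [-0.79, 2.1], [0.01, 2.65], [-1.57, 4.71], [0.07, 3.14], [-2.87, 2.87]. Speed limits (rad/s): [2.22, 2.22, 2.79, 3.14, 3.14, 3.14].

### API

Orientations are given as a unit quaternion [w, x, y, z].
In Python, from bench import r gives the robot as it stands. The module is installed in compiled form; this text tells all that it offers.
- The arm moves only by the tool servo_tool, never from a script. Its argument "plan" is a list of rows, each an object with "delta_pos": the shift along the tool's x, y, z in mm, a list of three; "roll": the turn about the tool's z in degrees; "hand": the finger opening in mm, from 0 to 85.4. In form: [{"delta_pos": [dx, dy, dz], "roll": roll, "hand": hand}, ...]. A call has exactly 5 rows; each row is the pose to reach, as a shift and turn from the pose commanded when the call began, along the tool's axes at that moment; what a row does not reach only later rows make up. A row lasts 1/10 s, in which the tool goes at most 50 mm and 8.59 degrees, less where a joint would pass 70% of its speed; a pose out of reach is approached as far as the arm can. A call with a gripper value outside its range is refused whole. The fingers move at their own pace and stop on an object; the grip force is fixed at half the most. Time passes only in rows, so rows that repeat a pose let the fingers close, or fill a call up. It gives the time, the measured TCP pose, the force, the opening and the grip force at its end, in the units of the state.
- r.get_obs(): the state, without advancing time (a new reading comes with each control period).
- r.read_camera(name): name is "side" or "top"; returns the picture (420x560x3 uint8, red, green, blue); there is no depth.
- r.camera_model(name): a dict with "K" (3x3 intrinsics, pixels), "position" and "rotation" of the camera in the world. Camera axes: x right, y up, looking along -z (the intrinsics and any distortion apply to the point x, -y, -z); pixel columns grow to the right and rows downward; lengths in m; the calibration is good to about 2 mm. A picture is of the moment at which its call begins. camera_model takes no time and is no camera call.
- r.finish_job(): hands the job in; it is judged then, once.
Trained networks look in the newest picture that a camera, given by its name, has taken for a name from the list of things; names that differ only in an ending like _2 or _b are one class to them, and where a whole thing is asked for, a point or a joint stands for the part that bears it (a point fixed in the world has none). Each returns a list of dicts, best first, with "confidence" (0 to 1); they miss things now and then, are a little off and sometimes report something else, mostly with a low value. They report only what shows in the picture. A call takes as long as a camera call.
- r.look_for(camera, thing): "position" ([x, y, z] in m, in world coordinates, good to about 4 mm: the middle of the surface that is visible of it).
- r.regions_of(camera, thing): "pixels" (420x560 bool, what is visible of it).
The state is a dict: "time": time; "joints": joint angles; "joint_vel": joint speeds; "effort": joint torques, N m; "eef_pos": TCP position; "tool_rot": TCP orientation; "ft_force": force on the tool from outside, world axes, zero at the start; "moment": the same for the moment, N m; "opening": opening from 0.0 (shut) to 1.0 (fully open); "finger_force": force on a finger pad.
Only numpy, scipy, OpenCV 4.12 (cv2) and the standard library are available. Lean on these libraries where they do the work, as an engineer would, in place of code of your own. Each camera call takes 0.05 s, during which the arm holds its last target. There are 200 camera calls.

### The job

Make the small bench autoclave ready to open: first push the vent valve's handle round a full quarter turn, from across its pipe to in line with it, so that the vent is open. Then roll a fingertip across the knurled rim of the big locking collar to unscrew it two full turns anticlockwise (seen from above), and leave it there. Only push and roll with the fingers: grip, force and lift nothing, and leave the other things on the bench where they are.

Things in the scene. Friction and masses are not known exactly. Their poses are not given: they have to be found in the camera images.
- autoclave: Fixed station: aluminium plate 12 mm thick, 270 x 385 mm; on it a dark round heating mantle (radius 72 mm, top at 88 mm) holding a steel vessel closed by the knurled locking collar, and a vent valve on a post. Origin on the vessel's axis at bench height, z up. Own -x is the front, roughly towards the robot (yaw varies); own +y points from the vessel to the valve. Heights are above the bench.
- collar_centre (a point): Centre of the locking collar, on its vertical axis, half-way up its rim (130 mm high at first). A steel ring 104 mm in diameter (rim radius 52 mm), 30 mm high, straight-knurled round its rim, with one dark index line across its top and down its rim, at the front (autoclave's -x) when tight. It climbs 2 mm a turn. Nothing stands within 25 mm outside the rim at its height; 27 mm free below it.
- collar (a joint): Turn of the locking collar, rad: 0 hand-tight as it starts (at its stop), growing as it is unscrewed, anticlockwise seen from above; two full turns are 12.57. It stays where it is left. It takes about 0.06 N m, 1 to 2 N along the rim: a finger pressing 5 to 20 N sideways on the rim and moving round with it carries it along by friction.
- line_tee (a point): Obstacle: tee 178 mm high on a post, at autoclave's (80, 85) mm, with a round gauge above it up to 272 mm. A 6 mm rigid tube runs from the vessel's head to it, crossing over the collar 175 to 181 mm high, and on to the valve. Inside the collar the head (radius 32 mm) has fittings up to 173 mm high. The collar's rim is free along its front (-x) and right (-y); low things there are under 65 mm.
- vent_handle (a joint): Angle of the vent handle in rad: 0 shut (handle across the pipe, pointing to own -x of the autoclave), 1.57 fully open at its stop (handle in line with the pipe, pointing to own +y, away from the vessel). It swings level about a vertical pivot, clockwise seen from above, takes about 0.2 N m, and stays where it is left.
- vent_pivot (a point): On the vent handle's vertical pivot axis, 133 mm above the bench, at own (0, 165) mm of the autoclave. The valve body and its pipe along own y lie below, up to 115 mm above the bench.
- vent_sleeve (a point): Centre of the part of the handle to push, 58 mm out from the pivot: the black sleeve of the handle, 52 mm long (26 to 78 mm from the pivot), 13 mm wide and 12 mm high, 129 to 141 mm above the bench. A 6 mm outlet tube runs below it, its top 103 mm above the bench.
- vial: Small capped glass vial, 24 mm diameter, 50 mm high, standing on the autoclave's plate; origin under its foot. To be left alone.
- spanner: Steel spanner 140 mm long lying along the front edge of the autoclave's plate. To be left alone.
- gasket: White flat ring, 60 mm diameter, 6 mm thick, lying on the back of the plate. To be left alone.
- amber_bottle: Amber bottle, 60 mm diameter, 130 mm high, on the bench to the left. To be left alone.
- orange_jar: White jar with an orange lid, 64 mm diameter, 75 mm high, on the bench to the right. To be left alone.
- beaker: Glass beaker, 66 mm diameter, 85 mm high, on the bench to the right. To be left alone.
- green_bottle: Clear bottle with a green cap, 54 mm diameter, 110 mm high, on the bench to the right. To be left alone.

How it is judged:
By the outcome, as a careful person would: the job done as asked, in the order asked, and still so for the second after the job is handed in, with the robot touching nothing.
It also fails if it takes over 72 s, if anything falls off the work surface, if the arm or the gripper's body presses on something with over 40 N, if the wrist force passes 120 N, or if a joint passes its speed limit or range.

## Working session

There is one attempt and no reset: what is moved stays moved. The work goes in short steps, Python scripts to look and compute and a tool call to move; the robot and the scene stay as the last step left them, time stands still between calls to the robot, and variables do not carry over. Pictures are saved under pics/ and viewed, at most 10 in all, crops included, and the job is handed in when it is done.

Besides the shell and the picture viewer there is one more tool, called after ">>>" as name([rows], argument=value, ...), one row to a line, values as JSON. servo_tool: Moves the arm, as the interface text tells. Its arguments: {"type":"object","properties":{"plan":{"type":"array","items":{"type":"object","properties":{"delta_pos":{"type":"array","items":{"type":"number"}},"roll":{"type":"number"},"hand":{"type":"number"}}}}},"required":["plan"]}

```bash
mkdir -p pics; python3 - <<'E'
from bench import r
import cv2,numpy as np
o=r.get_obs();print({k:np.round(v,3).tolist() for k,v in o.items()})
for c in("top","side"):
    im=r.read_camera(c);cv2.imwrite(f"pics/{c}0.png",im[:,:,::-1])
    m=r.camera_model(c);print(c,np.round(m["K"],1).tolist(),np.round(m["position"],3),np.round(m["rotation"],3).tolist(),[k for k in m])
    for t in("collar_centre","vent_sleeve","vent_pivot","line_tee","autoclave","vial","amber_bottle","spanner","gasket"):
        print(t,[(np.round(d["position"],3).tolist(),round(d["confidence"],2)) for d in r.look_for(c,t)][:2])
print(r.get_obs()["time"])
E
```

```text
{'time': 0.0, 'joints': [1.053, 0.351, 1.652, -0.0, 1.139, -0.085], 'joint_vel': [-0.0, -0.001, -0.001, -0.001, -0.001, -0.002], 'effort': [0.002, -50.61, -29.141, -0.0, 0.004, 0.0], 'eef_pos': [0.231, 0.499, 0.25], 'tool_rot': [-0.0, 0.215, 0.977, -0.001], 'ft_force': [-0.364, 0.374, 0.447], 'moment': [-0.01, -0.019, -0.001], 'finger_force': 0.0, 'opening': 1.003}
top [[406.3, 0.0, 278.7], [0.0, 406.3, 211.7], [0.0, 0.0, 1.0]] [ 0.517 -0.019  1.174] [-0.706, -0.024, 0.021, 0.708] ['K', 'position', 'rotation']
collar_centre [([0.573, -0.052, 0.142], 0.75)]
vent_sleeve [([0.598, 0.12, 0.135], 0.43)]
vent_pivot [([0.597, 0.118, 0.136], 0.56)]
line_tee [([0.613, 0.015, 0.01], 0.79), ([0.6, 0.116, 0.134], 0.6)]
autoclave [([0.614, 0.012, 0.013], 0.58)]
vial [([0.518, 0.084, 0.019], 0.57), ([0.572, -0.05, 0.142], 0.3)]
amber_bottle [([0.51, 0.36, 0.089], 0.76)]
spanner [([0.516, 0.086, 0.021], 0.85)]
gasket [([0.654, -0.148, 0.018], 0.61)]
side [[499.0, 0.0, 278.1], [0.0, 499.0, 202.4], [0.0, 0.0, 1.0]] [ 0.158 -0.874  0.784] [0.867, 0.448, -0.104, -0.192] ['K', 'position', 'rotation']
collar_centre [([0.56, -0.081, 0.134], 0.76)]
vent_sleeve [([0.591, 0.118, 0.13], 0.46)]
vent_pivot [([0.592, 0.114, 0.139], 0.45)]
line_tee [([0.581, -0.076, 0.021], 0.77)]
autoclave [([0.583, -0.077, 0.022], 0.94), ([0.562, -0.082, 0.139], 0.28)]
vial [([0.585, -0.075, 0.018], 0.52), ([0.465, -0.087, 0.044], 0.47)]
amber_bottle [([0.501, 0.348, 0.065], 0.87)]
spanner [([0.515, 0.073, 0.019], 0.81)]
gasket [([0.654, -0.155, 0.016], 0.63)]
1.0
```

```bash
python3 - <<'E'
import cv2
im=cv2.imread("pics/top0.png")[100:320,150:440];cv2.imwrite("pics/top0c.png",cv2.resize(im,None,fx=2.7,fy=2.7,interpolation=3))
im=cv2.imread("pics/side0.png")[80:400,100:500];cv2.imwrite("pics/side0c.png",cv2.resize(im,None,fx=1.85,fy=1.85,interpolation=3))
E
```

```text
(no output)
```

View pics/top0c.png

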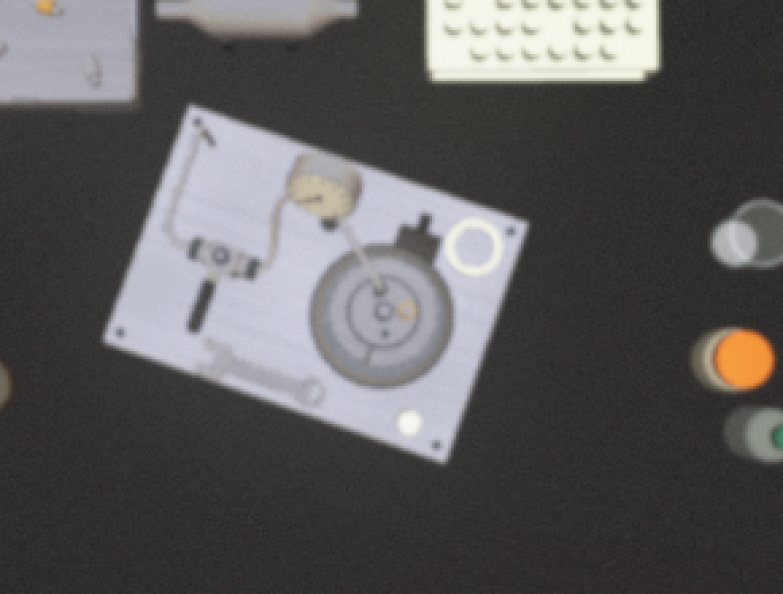

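View pics/side0c.png

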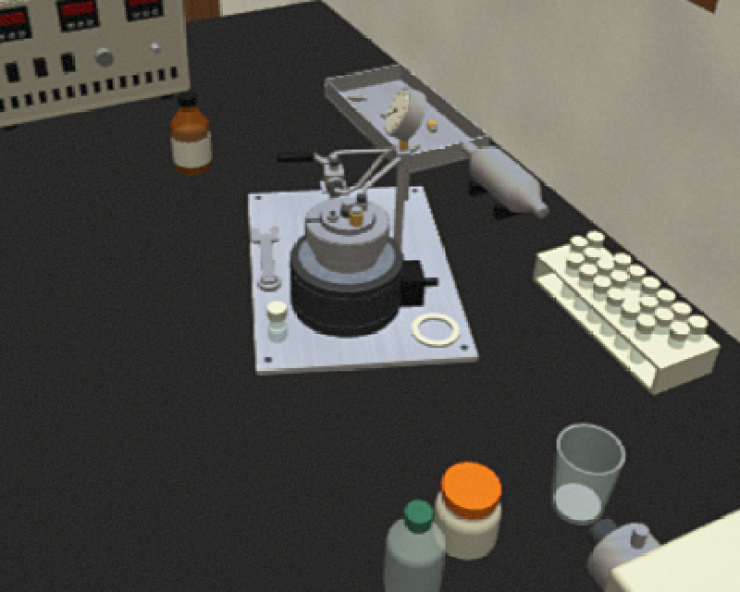

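The top crop shows the plate corners at (190,103), (528,222), (445,463) and (104,342). The collar is around (384,312) with its index line at (368,355). The vent pivot is at (221,257), and its sleeve tip at (196,330) points to the front. The side view agrees. Next I fit the station pose.

```bash
cat > h.py <<'E'
import numpy as np
from bench import r
from scipy.optimize import least_squares
def ray(c,uv,z):
    m=r.camera_model(c);K=np.array(m["K"]);p=np.linalg.solve(K,[uv[0],uv[1],1])
    d=np.array(m["rotation"])@[p[0],-p[1],-p[2]];P=np.array(m["position"]);return P+d*(z-P[2])/d[2]
def proj(c,P):
    m=r.camera_model(c);q=np.array(m["rotation"]).T@(np.array(P)-m["position"]);q=np.array(m["K"])@[q[0],-q[1],-q[2]];return q[:2]/q[2]
E
python3 - <<'E'
from h import *
T=lambda x,y:((x+.5)/2.7-.5+150,(y+.5)/2.7-.5+100)
S=lambda x,y:((x+.5)/1.85-.5+100,(y+.5)/1.85-.5+80)
c=[ray("top",T(*p),.012)[:2] for p in[(190,103),(528,222),(445,463),(104,342)]]
print("top corners",np.round(c,4).tolist(),[round(np.linalg.norm(c[i]-c[i-1]),4) for i in range(4)])
s=[ray("side",S(*p),.012)[:2] for p in[(425,187),(477,357),(257,373),(248,193)]]
print("side corners",np.round(s,4).tolist())
print("piv",ray("top",T(221,257),.141),"tip",ray("top",T(197,329),.141),"sl in",ray("top",T(212,280),.141),"collar",ray("top",T(384,313),.145),"mantle",ray("top",T(382,315),.088))
d=(c[0]+c[3]-c[1]-c[2]);yaw=np.arctan2(-d[0],d[1]);print("yaw plate",np.degrees(yaw))
p=ray("top",T(221,257),.141)[:2];k=ray("top",T(384,313),.145)[:2];d=p-k;print("yaw2",np.degrees(np.arctan2(-d[0],d[1])),np.linalg.norm(d), "valve/vess")
E
```

```text
Traceback (most recent call last):
  File "h.py", line 6, in ray
    d=np.array(m["rotation"])@[p[0],-p[1],-p[2]];P=np.array(m["position"]);return P+d*(z-P[2])/d[2]
      ~~~~~~~~~~~~~~~~~~~~~~~^~~~~~~~~~~~~~~~~~~
ValueError: matmul: Input operand 1 has a mismatch in its core dimension 0, with gufunc signature (n?,k),(k,m?)->(n?,m?) (size 3 is different from 4)
```

```bash
sed -i 's/np.array(m\["rotation"\])/R(m)/g; 3a from scipy.spatial.transform import Rotation as Ro\nR=lambda m:Ro.from_quat(np.roll(m["rotation"],-1)).as_matrix()' h.py
python3 - <<'E'
from h import *
T=lambda x,y:((x+.5)/2.7-.5+150,(y+.5)/2.7-.5+100)
S=lambda x,y:((x+.5)/1.85-.5+100,(y+.5)/1.85-.5+80)
c=[ray("top",T(*p),.012)[:2] for p in[(190,103),(528,222),(445,463),(104,342)]]
print("top corners",np.round(c,4).tolist(),[round(np.linalg.norm(c[i]-c[i-1]),4) for i in range(4)])
s=[ray("side",S(*p),.012)[:2] for p in[(425,187),(477,357),(257,373),(248,193)]]
print("side corners",np.round(s,4).tolist())
print("piv",ray("top",T(221,257),.141),"tip",ray("top",T(197,329),.141),"sl in",ray("top",T(212,280),.141),"collar",ray("top",T(384,313),.145),"mantle",ray("top",T(382,315),.088))
d=(c[0]+c[3]-c[1]-c[2]);yaw=np.arctan2(-d[0],d[1]);print("yaw plate",np.degrees(yaw))
p=ray("top",T(221,257),.141)[:2];k=ray("top",T(384,313),.145)[:2];d=p-k;print("yaw2",np.degrees(np.arctan2(-d[0],d[1])),np.linalg.norm(d), "valve/vess")
E
```

```text
top corners [[0.8077, 0.1548], [0.6776, -0.2064], [0.4229, -0.1158], [0.5511, 0.2444]] [np.float64(0.2717), np.float64(0.3839), np.float64(0.2704), np.float64(0.3823)]
side corners [[0.8115, 0.1483], [0.677, -0.2088], [0.425, -0.1227], [0.5563, 0.2461]]
piv [0.62744309 0.10517673 0.141     ] tip [0.55932607 0.12749319 0.141     ] sl in [0.60562578 0.11358683 0.141     ] collar [ 0.57366104 -0.04870389  0.145     ] mantle [ 0.57482828 -0.04834127  0.088     ]
yaw plate -19.69448905754055
yaw2 -19.264777319809916 0.16300845044773654 valve/vess
```

```bash
cat >> h.py <<'E'
import json,os
C=np.array([.5747,-.0495]);YAW=np.radians(-19.6)
def W(x,y): # own mm -> world m
    c,s=np.cos(YAW),np.sin(YAW);return C+np.array([c*x-s*y,s*x+c*y])/1000
def plan(poses,rnd=.5):
    """poses: rows (x,y,z m,angle of tool x deg own-world); prints calls of 5 rows, tracks the commanded pose"""
    cur=json.load(open("cmd.json"));poses=[list(map(float,p)) for p in poses]
    while len(poses)%5:poses.append(poses[-1])
    for i in range(0,len(poses),5):
        a=np.radians(cur[3]);ex=np.array([np.cos(a),np.sin(a)]);ey=np.array([np.sin(a),-np.cos(a)]);rows=[]
        for p in poses[i:i+5]:
            d=(np.array(p[:2])-cur[:2])*1e3
            q=[round(v/rnd)*rnd for v in(d@ex,d@ey,(cur[2]-p[2])*1e3)];ro=round((cur[3]-p[3])*2)/2
            rows.append({"delta_pos":q,"roll":ro,"hand":0})
        print(json.dumps(rows).replace(" ",""))
        cur=[*(np.array(cur[:2])+(ex*q[0]+ey*q[1])/1e3),cur[2]-q[2]/1e3,cur[3]-ro]
    json.dump([float(v) for v in cur],open("cmd.json","w"))
def seg(a,b,n): return [np.array(a)+(np.array(b)-a)*k/n for k in range(1,n+1)]
E
python3 - <<'E'
from h import *
o=r.get_obs();q=o["tool_rot"];X=Ro.from_quat(np.roll(q,-1)).as_matrix()[:,0]
s=[*o["eef_pos"],np.degrees(np.arctan2(X[1],X[0]))];s=[float(v) for v in s];print(s);json.dump(s,open("cmd.json","w"))
t=[*W(-58,133),.25,70.4]
plan(seg(s,t,15)+seg(t,[*t[:2],.138,70.4],5))
E
```

```text
[0.23064635662316935, 0.49929063415172437, 0.25029428559856715, 155.2028473886208]
[{"delta_pos":[-31.5,-15.0,0.0],"roll":5.5,"hand":0},{"delta_pos":[-63.0,-30.0,0.0],"roll":11.5,"hand":0},{"delta_pos":[-94.5,-45.5,0.0],"roll":17.0,"hand":0},{"delta_pos":[-126.0,-60.5,0.0],"roll":22.5,"hand":0},{"delta_pos":[-157.5,-75.5,0.0],"roll":28.5,"hand":0}]
[{"delta_pos":[-35.0,1.5,0.0],"roll":5.5,"hand":0},{"delta_pos":[-70.0,3.5,0.0],"roll":11.0,"hand":0},{"delta_pos":[-105.0,5.0,0.0],"roll":16.5,"hand":0},{"delta_pos":[-139.5,7.0,0.0],"roll":22.5,"hand":0},{"delta_pos":[-174.5,8.5,0.0],"roll":28.0,"hand":0}]
[{"delta_pos":[-30.0,18.0,0.0],"roll":5.5,"hand":0},{"delta_pos":[-60.0,36.0,0.0],"roll":11.5,"hand":0},{"delta_pos":[-90.0,54.0,0.5],"roll":17.0,"hand":0},{"delta_pos":[-120.0,72.0,0.5],"roll":22.5,"hand":0},{"delta_pos":[-150.0,90.0,0.5],"roll":28.5,"hand":0}]
[{"delta_pos":[0.0,0.0,22.0],"roll":0.0,"hand":0},{"delta_pos":[0.0,0.0,44.5],"roll":0.0,"hand":0},{"delta_pos":[0.0,0.0,67.0],"roll":0.0,"hand":0},{"delta_pos":[0.0,0.0,89.5],"roll":0.0,"hand":0},{"delta_pos":[0.0,0.0,112.0],"roll":0.0,"hand":0}]
```

>>> servo_tool([
  {"delta_pos":[-31.5,-15.0,0.0],"roll":5.5,"hand":0},
  {"delta_pos":[-63.0,-30.0,0.0],"roll":11.5,"hand":0},
  {"delta_pos":[-94.5,-45.5,0.0],"roll":17.0,"hand":0},
  {"delta_pos":[-126.0,-60.5,0.0],"roll":22.5,"hand":0},
  {"delta_pos":[-157.5,-75.5,0.0],"roll":28.5,"hand":0},
])

```text
time: 1.5
eef_pos: [0.3427, 0.3636, 0.2504]
tool_rot: [0.0, 0.45, 0.893, 0.0]
ft_force: [1.9, 0.6, -0.2]
opening: 0.137
finger_force: 0.0
```

>>> servo_tool([
  {"delta_pos":[-35.0,1.5,0.0],"roll":5.5,"hand":0},
  {"delta_pos":[-70.0,3.5,0.0],"roll":11.0,"hand":0},
  {"delta_pos":[-105.0,5.0,0.0],"roll":16.5,"hand":0},
  {"delta_pos":[-139.5,7.0,0.0],"roll":22.5,"hand":0},
  {"delta_pos":[-174.5,8.5,0.0],"roll":28.0,"hand":0},
])

```text
time: 2.0
eef_pos: [0.4539, 0.2287, 0.2504]
tool_rot: [0.0, 0.653, 0.757, 0.0]
ft_force: [0.8, 1.1, -0.1]
opening: -0.0
finger_force: 0.0
```

>>> servo_tool([
  {"delta_pos":[-30.0,18.0,0.0],"roll":5.5,"hand":0},
  {"delta_pos":[-60.0,36.0,0.0],"roll":11.5,"hand":0},
  {"delta_pos":[-90.0,54.0,0.5],"roll":17.0,"hand":0},
  {"delta_pos":[-120.0,72.0,0.5],"roll":22.5,"hand":0},
  {"delta_pos":[-150.0,90.0,0.5],"roll":28.5,"hand":0},
])

```text
time: 2.5
eef_pos: [0.5655, 0.0939, 0.2498]
tool_rot: [0.0, 0.819, 0.573, 0.0]
ft_force: [0.5, 0.8, -0.3]
opening: -0.001
finger_force: 0.0
```

>>> servo_tool([
  {"delta_pos":[0,0,22],"roll":0,"hand":0},
  {"delta_pos":[0,0,44.5],"roll":0,"hand":0},
  {"delta_pos":[0,0,67],"roll":0,"hand":0},
  {"delta_pos":[0,0,89.5],"roll":0,"hand":0},
  {"delta_pos":[0,0,112],"roll":0,"hand":0},
])

```text
time: 3.0
eef_pos: [0.5647, 0.0952, 0.1369]
tool_rot: [0.0, 0.818, 0.575, 0.0]
ft_force: [0.8, -0.3, -0.3]
opening: -0.001
finger_force: 0.0
```

```bash
python3 - <<'E'
from h import *
import cv2
o=r.get_obs();print(o["eef_pos"],o["ft_force"])
im=r.read_camera("side");im=im[80:330,180:440];cv2.imwrite("pics/s1.png",cv2.resize(im,None,fx=2.3,fy=2.3,interpolation=3)[:,:,::-1])
# push arc
def P(f,e=0):
    a=np.radians(f);h=np.array([-np.cos(a),np.sin(a)]);n=np.array([np.sin(a),np.cos(a)])
    w=W(*(np.array([0,165])+58*h-(17.5-e)*n));return [*w,.138,70.4-f]
s=json.load(open("cmd.json"))
ph=np.linspace(0,90,16)
plan(seg(s,P(0),5)+[P(f) for f in ph[1:]])
E
```

```text
[0.56474181 0.09517204 0.13694109] [ 0.75848247 -0.30480857 -0.30257398]
[{"delta_pos":[3.0,0.0,0.0],"roll":0.0,"hand":0},{"delta_pos":[6.0,0.0,0.0],"roll":0.0,"hand":0},{"delta_pos":[8.5,0.0,0.0],"roll":0.0,"hand":0},{"delta_pos":[11.5,0.0,0.0],"roll":0.0,"hand":0},{"delta_pos":[14.5,0.0,0.0],"roll":0.0,"hand":0}]
[{"delta_pos":[6.0,-1.5,0.0],"roll":6.0,"hand":0},{"delta_pos":[12.5,-2.5,0.0],"roll":12.0,"hand":0},{"delta_pos":[19.0,-2.5,0.0],"roll":18.0,"hand":0},{"delta_pos":[25.0,-2.5,0.0],"roll":24.0,"hand":0},{"delta_pos":[31.5,-1.0,0.0],"roll":30.0,"hand":0}]
[{"delta_pos":[6.0,-1.5,0.0],"roll":6.0,"hand":0},{"delta_pos":[12.0,-2.5,0.0],"roll":12.0,"hand":0},{"delta_pos":[18.5,-2.5,0.0],"roll":18.0,"hand":0},{"delta_pos":[25.0,-2.5,0.0],"roll":24.0,"hand":0},{"delta_pos":[31.0,-1.0,0.0],"roll":30.0,"hand":0}]
[{"delta_pos":[6.0,-2.0,0.0],"roll":6.0,"hand":0},{"delta_pos":[12.5,-2.5,0.0],"roll":12.0,"hand":0},{"delta_pos":[19.0,-3.0,0.0],"roll":18.0,"hand":0},{"delta_pos":[25.0,-2.5,0.0],"roll":24.0,"hand":0},{"delta_pos":[31.5,-1.5,0.0],"roll":30.0,"hand":0}]
```

View pics/s1.png

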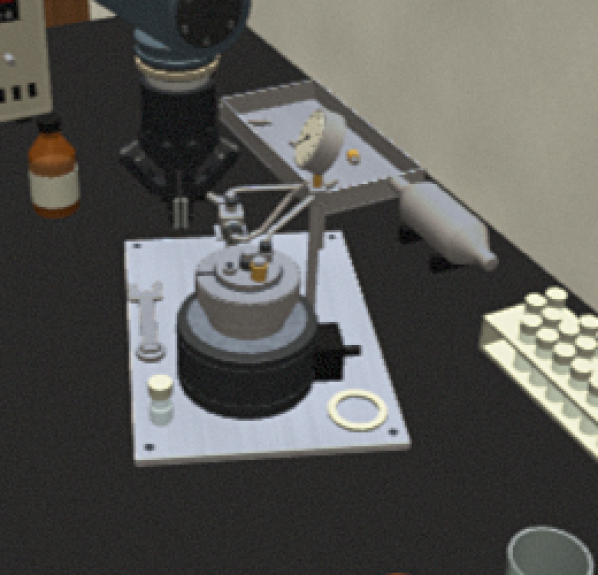

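The fingertips at (180,213) stand beside the black sleeve, clear of everything, and the knuckles are well above the tube. I'll push a bit farther out and a bit higher.

```bash
python3 - <<'E'
from h import *
s=[*W(-58,133),.138,70.5];s[:2]=[.5647,.0952];json.dump([float(v) for v in s],open("cmd.json","w"))
def P(f,e=0):
    a=np.radians(f);h=np.array([-np.cos(a),np.sin(a)]);n=np.array([np.sin(a),np.cos(a)])
    w=W(*(np.array([0,165])+63*h-(17.5-e)*n));return [*w,.142,70.4-f]
ph=np.linspace(0,90,16)
plan(seg(s,P(0),5)+[P(f) for f in ph[1:]])
E
```

```text
[{"delta_pos":[3.0,-1.0,-1.0],"roll":0.0,"hand":0},{"delta_pos":[6.0,-2.0,-1.5],"roll":0.0,"hand":0},{"delta_pos":[8.5,-3.0,-2.5],"roll":0.0,"hand":0},{"delta_pos":[11.5,-4.0,-3.0],"roll":0.0,"hand":0},{"delta_pos":[14.5,-5.0,-4.0],"roll":0.0,"hand":0}]
[{"delta_pos":[6.5,-1.5,0.0],"roll":6.0,"hand":0},{"delta_pos":[13.5,-2.5,0.0],"roll":12.0,"hand":0},{"delta_pos":[20.5,-2.5,0.0],"roll":18.0,"hand":0},{"delta_pos":[27.0,-1.5,0.0],"roll":24.0,"hand":0},{"delta_pos":[34.0,-0.5,0.0],"roll":30.0,"hand":0}]
[{"delta_pos":[6.5,-1.0,0.0],"roll":6.0,"hand":0},{"delta_pos":[13.5,-2.0,0.0],"roll":12.0,"hand":0},{"delta_pos":[20.5,-2.0,0.0],"roll":18.0,"hand":0},{"delta_pos":[27.0,-1.5,0.0],"roll":24.0,"hand":0},{"delta_pos":[34.0,0.0,0.0],"roll":30.0,"hand":0}]
[{"delta_pos":[6.5,-1.5,0.0],"roll":6.0,"hand":0},{"delta_pos":[13.5,-2.0,0.0],"roll":12.0,"hand":0},{"delta_pos":[20.0,-2.0,0.0],"roll":18.0,"hand":0},{"delta_pos":[27.0,-1.5,0.0],"roll":24.0,"hand":0},{"delta_pos":[33.5,0.0,0.0],"roll":30.0,"hand":0}]
```

>>> servo_tool([
  {"delta_pos":[3,-1,-1],"roll":0,"hand":0},
  {"delta_pos":[6,-2,-1.5],"roll":0,"hand":0},
  {"delta_pos":[8.5,-3,-2.5],"roll":0,"hand":0},
  {"delta_pos":[11.5,-4,-3],"roll":0,"hand":0},
  {"delta_pos":[14.5,-5,-4],"roll":0,"hand":0},
])

```text
time: 3.55
eef_pos: [0.5651, 0.1109, 0.1425]
tool_rot: [0.0, 0.818, 0.575, 0.0]
ft_force: [0.1, 0.4, 0.7]
opening: -0.003
finger_force: 0.0
```

>>> servo_tool([
  {"delta_pos":[6.5,-1.5,0],"roll":6,"hand":0},
  {"delta_pos":[13.5,-2.5,0],"roll":12,"hand":0},
  {"delta_pos":[20.5,-2.5,0],"roll":18,"hand":0},
  {"delta_pos":[27,-1.5,0],"roll":24,"hand":0},
  {"delta_pos":[34,-0.5,0],"roll":30,"hand":0},
])

```text
time: 4.05
eef_pos: [0.5758, 0.1429, 0.1421]
tool_rot: [0.0, 0.94, 0.342, -0.0]
ft_force: [-0.7, -2.8, 0.8]
opening: -0.001
finger_force: 1.3
```

>>> servo_tool([
  {"delta_pos":[6.5,-1,0],"roll":6,"hand":0},
  {"delta_pos":[13.5,-2,0],"roll":12,"hand":0},
  {"delta_pos":[20.5,-2,0],"roll":18,"hand":0},
  {"delta_pos":[27,-1.5,0],"roll":24,"hand":0},
  {"delta_pos":[34,0,0],"roll":30,"hand":0},
])

```text
time: 4.55
eef_pos: [0.6015, 0.1653, 0.142]
tool_rot: [-0.0, 0.996, 0.087, -0.001]
ft_force: [-3.0, 0.4, 1.1]
opening: -0.002
finger_force: 1.5
```

Contact is about 3 N, as expected.

>>> servo_tool([
  {"delta_pos":[6.5,-1.5,0],"roll":6,"hand":0},
  {"delta_pos":[13.5,-2,0],"roll":12,"hand":0},
  {"delta_pos":[20,-2,0],"roll":18,"hand":0},
  {"delta_pos":[27,-1.5,0],"roll":24,"hand":0},
  {"delta_pos":[33.5,0,0],"roll":30,"hand":0},
])

```text
time: 5.05
eef_pos: [0.6347, 0.1714, 0.142]
tool_rot: [-0.0, 0.985, -0.174, -0.0]
ft_force: [-2.3, 2.8, -0.0]
opening: 0.001
finger_force: 1.5
```

>>> servo_tool([
  {"delta_pos":[0.5,0,0],"roll":0,"hand":0},
  {"delta_pos":[1,0,0],"roll":0,"hand":0},
  {"delta_pos":[1.5,0,0],"roll":0,"hand":0},
  {"delta_pos":[2,0,0],"roll":0,"hand":0},
  {"delta_pos":[2,0,0],"roll":0,"hand":0},
])

```text
time: 5.55
eef_pos: [0.6355, 0.171, 0.1418]
tool_rot: [-0.0, 0.985, -0.171, -0.001]
ft_force: [-8.3, 6.4, 2.2]
opening: -0.002
finger_force: 4.7
```

```bash
python3 - <<'E'
from h import *
s=json.load(open("cmd.json"));a=np.radians(s[3]);s=[s[0]+.002*np.cos(a),s[1]+.002*np.sin(a),s[2],s[3]];print(s);json.dump(s,open("cmd.json","w"))
back=[s[0]-.02*np.cos(a),s[1]-.02*np.sin(a),s[2],s[3]]
up=[*back[:2],.23,s[3]]
t=np.radians(150);A=[*W(82*np.cos(t),82*np.sin(t)),.23,-49.6]
plan(seg(s,back,2)+seg(back,up,3)+seg(up,A,5)+seg(A,[*A[:2],.14,A[3]],5))
E
```

```text
[np.float64(0.6363832296878088), np.float64(0.17027256007250205), 0.14200000000000002, -19.5]
[{"delta_pos":[-10.0,0.0,0.0],"roll":0.0,"hand":0},{"delta_pos":[-20.0,0.0,0.0],"roll":0.0,"hand":0},{"delta_pos":[-20.0,0.0,-29.5],"roll":0.0,"hand":0},{"delta_pos":[-20.0,0.0,-58.5],"roll":0.0,"hand":0},{"delta_pos":[-20.0,0.0,-88.0],"roll":0.0,"hand":0}]
[{"delta_pos":[-7.0,37.5,0.0],"roll":6.0,"hand":0},{"delta_pos":[-14.5,74.5,0.0],"roll":12.0,"hand":0},{"delta_pos":[-21.5,112.0,0.0],"roll":18.0,"hand":0},{"delta_pos":[-28.5,149.5,0.0],"roll":24.0,"hand":0},{"delta_pos":[-35.5,186.5,0.0],"roll":30.0,"hand":0}]
[{"delta_pos":[0.0,0.0,18.0],"roll":0.0,"hand":0},{"delta_pos":[0.0,0.0,36.0],"roll":0.0,"hand":0},{"delta_pos":[0.0,0.0,54.0],"roll":0.0,"hand":0},{"delta_pos":[0.0,0.0,72.0],"roll":0.0,"hand":0},{"delta_pos":[0.0,0.0,90.0],"roll":0.0,"hand":0}]
```

>>> servo_tool([
  {"delta_pos":[-10,0,0],"roll":0,"hand":0},
  {"delta_pos":[-20,0,0],"roll":0,"hand":0},
  {"delta_pos":[-20,0,-29.5],"roll":0,"hand":0},
  {"delta_pos":[-20,0,-58.5],"roll":0,"hand":0},
  {"delta_pos":[-20,0,-88],"roll":0,"hand":0},
])

```text
time: 6.05
eef_pos: [0.6173, 0.1767, 0.2309]
tool_rot: [0.0, 0.985, -0.171, 0.0]
ft_force: [0.4, 0.0, 0.1]
opening: -0.005
finger_force: 0.0
```

>>> servo_tool([
  {"delta_pos":[-7,37.5,0],"roll":6,"hand":0},
  {"delta_pos":[-14.5,74.5,0],"roll":12,"hand":0},
  {"delta_pos":[-21.5,112,0],"roll":18,"hand":0},
  {"delta_pos":[-28.5,149.5,0],"roll":24,"hand":0},
  {"delta_pos":[-35.5,186.5,0],"roll":30,"hand":0},
])

```text
time: 6.55
eef_pos: [0.5199, 0.0122, 0.2299]
tool_rot: [0.0, 0.906, -0.422, 0.0]
ft_force: [-0.1, -0.9, 0.4]
opening: -0.001
finger_force: 0.0
```

```bash
python3 - <<'E'
from h import *
import cv2
o=r.get_obs();print(o["eef_pos"],o["ft_force"],o["joints"],json.load(open("cmd.json")))
im=r.read_camera("top")[100:320,150:440];cv2.imwrite("pics/t2.png",cv2.resize(im,None,fx=2.7,fy=2.7,interpolation=3)[:,:,::-1])
E
```

```text
[0.51991701 0.01223095 0.22992536] [-0.05575593 -0.93170219  0.35961918] [-6.58273390e-02  3.19507295e-01  1.75102169e+00 -4.42616869e-04
  1.07038307e+00  2.37743353e+00] [0.5218116476850947, 0.01299620267128504, 0.14, -49.5]
```

View pics/t2.png

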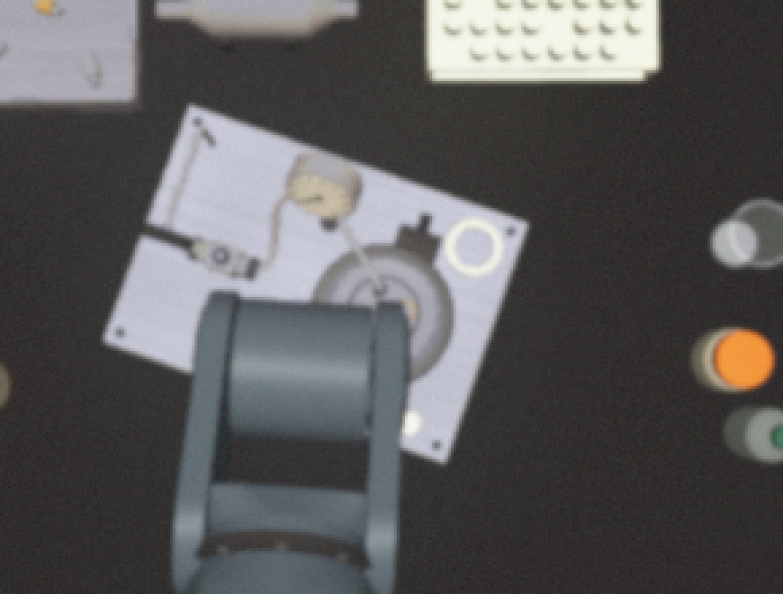

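The handle now runs from (221,257) to (142,230), in line with the pipe, so the vent is open. The collar is half hidden by the arm. I'll go down and touch the rim.

>>> servo_tool([
  {"delta_pos":[0,0,18],"roll":0,"hand":0},
  {"delta_pos":[0,0,36],"roll":0,"hand":0},
  {"delta_pos":[0,0,54],"roll":0,"hand":0},
  {"delta_pos":[0,0,72],"roll":0,"hand":0},
  {"delta_pos":[0,0,90],"roll":0,"hand":0},
])

```text
time: 7.1
eef_pos: [0.521, 0.0134, 0.1393]
tool_rot: [0.0, 0.907, -0.421, 0.0]
ft_force: [-0.1, 0.1, 0.2]
opening: 0.001
finger_force: 0.0
```

>>> servo_tool([
  {"delta_pos":[6,0,0],"roll":0,"hand":0},
  {"delta_pos":[12,0,0],"roll":0,"hand":0},
  {"delta_pos":[15,0,0],"roll":0,"hand":0},
  {"delta_pos":[17,0,0],"roll":0,"hand":0},
  {"delta_pos":[17,0,0],"roll":0,"hand":0},
])

```text
time: 7.6
eef_pos: [0.5328, -0.0, 0.1404]
tool_rot: [-0.0, 0.907, -0.421, 0.001]
ft_force: [0.4, -0.3, -0.1]
opening: 0.003
finger_force: 0.0
```

>>> servo_tool([
  {"delta_pos":[1,0,0],"roll":0,"hand":0},
  {"delta_pos":[2,0,0],"roll":0,"hand":0},
  {"delta_pos":[2.5,0,0],"roll":0,"hand":0},
  {"delta_pos":[3,0,0],"roll":0,"hand":0},
  {"delta_pos":[3,0,0],"roll":0,"hand":0},
])

```text
time: 8.1
eef_pos: [0.5336, -0.0013, 0.1397]
tool_rot: [-0.0, 0.907, -0.421, -0.001]
ft_force: [-4.1, 5.7, 3.1]
opening: 0.001
finger_force: 3.6
```

```bash
cat >> h.py <<'E'
def O(th,rad,z=.14):
    t=np.radians(th);return [*W(rad*np.cos(t),rad*np.sin(t)),z,th+np.degrees(YAW)-180]
E
python3 - <<'E'
from h import *
s=[*O(150,62)[:3],-49.5];print(s);json.dump([float(v) for v in s],open("cmd.json","w"))
plan([O(150+8*k,61.3) for k in range(1,6)])
E
```

```text
[np.float64(0.5345165661340858), np.float64(-0.002284624932722329), 0.14, -49.5]
[{"delta_pos":[1.5,8.5,0.0],"roll":-8.0,"hand":0},{"delta_pos":[3.0,17.0,0.0],"roll":-16.0,"hand":0},{"delta_pos":[6.0,25.0,0.0],"roll":-24.0,"hand":0},{"delta_pos":[10.0,32.5,0.0],"roll":-32.0,"hand":0},{"delta_pos":[15.0,39.5,0.0],"roll":-40.0,"hand":0}]
```

>>> servo_tool([
  {"delta_pos":[1.5,8.5,0],"roll":-8,"hand":0},
  {"delta_pos":[3,17,0],"roll":-16,"hand":0},
  {"delta_pos":[6,25,0],"roll":-24,"hand":0},
  {"delta_pos":[10,32.5,0],"roll":-32,"hand":0},
  {"delta_pos":[15,39.5,0],"roll":-40,"hand":0},
])

```text
time: 8.6
eef_pos: [0.513, -0.039, 0.1396]
tool_rot: [-0.0, 0.997, -0.082, -0.001]
ft_force: [-0.9, -0.4, 0.6]
opening: 0.0
finger_force: 0.4
```

```bash
cat > st.py <<'E'
from h import *
o=r.get_obs();d=(np.array(o["eef_pos"][:2])-C)*1e3;th=np.degrees(np.arctan2(d[1],d[0])-YAW)%360
u=d/np.linalg.norm(d);f=np.array(o["ft_force"][:2]);print("t %.2f th %.1f r %.1f Frad %.1f Ftan %.1f"%(o["time"],th,np.linalg.norm(d),f@u,f@[-u[1],u[0]]))
E
python3 st.py;python3 - <<'E'
from h import *
plan([O(190+8*k,61.3) for k in range(1,6)])
E
```

```text
t 8.60 th 189.9 r 62.6 Frad 0.9 Ftan 0.5
[{"delta_pos":[0.5,8.5,0.0],"roll":-8.0,"hand":0},{"delta_pos":[2.5,17.0,0.0],"roll":-16.0,"hand":0},{"delta_pos":[5.5,25.0,0.0],"roll":-24.0,"hand":0},{"delta_pos":[9.5,32.5,0.0],"roll":-32.0,"hand":0},{"delta_pos":[14.5,39.5,0.0],"roll":-40.0,"hand":0}]
```

```bash
python3 - <<'E'
from h import *
s=O(190,61.3);s[3]=-9.5;json.dump([float(v) for v in s],open("cmd.json","w"))
E
```

>>> servo_tool([
  {"delta_pos":[0.5,0,0],"roll":0,"hand":0},
  {"delta_pos":[1,0,0],"roll":0,"hand":0},
  {"delta_pos":[1.5,0,0],"roll":0,"hand":0},
  {"delta_pos":[1.5,0,0],"roll":0,"hand":0},
  {"delta_pos":[1.5,0,0],"roll":0,"hand":0},
])

```text
time: 9.1
eef_pos: [0.5133, -0.0388, 0.1392]
tool_rot: [-0.0, 0.996, -0.087, -0.003]
ft_force: [-11.9, 0.6, 5.6]
opening: 0.001
finger_force: 6.0
```

```bash
python3 st.py
```

```text
t 9.10 th 189.8 r 62.4 Frad 11.8 Ftan 1.5
```

```bash
python3 - <<'E'
from h import *
s=O(190,59.8);s[3]=-9.5;json.dump([float(v) for v in s],open("cmd.json","w"))
plan([O(190+8*k,59.8) for k in range(1,6)])
E
```

```text
[{"delta_pos":[0.5,8.5,0.0],"roll":-8.0,"hand":0},{"delta_pos":[2.5,16.5,0.0],"roll":-16.0,"hand":0},{"delta_pos":[5.0,24.5,0.0],"roll":-24.0,"hand":0},{"delta_pos":[9.0,31.5,0.0],"roll":-32.0,"hand":0},{"delta_pos":[14.0,38.5,0.0],"roll":-40.0,"hand":0}]
```

>>> servo_tool([
  {"delta_pos":[0.5,8.5,0],"roll":-8,"hand":0},
  {"delta_pos":[2.5,16.5,0],"roll":-16,"hand":0},
  {"delta_pos":[5,24.5,0],"roll":-24,"hand":0},
  {"delta_pos":[9,31.5,0],"roll":-32,"hand":0},
  {"delta_pos":[14,38.5,0],"roll":-40,"hand":0},
])

```text
time: 9.6
eef_pos: [0.521, -0.0799, 0.1394]
tool_rot: [-0.0, 0.965, 0.262, -0.002]
ft_force: [-8.9, -3.7, 3.5]
opening: -0.001
finger_force: 4.4
```

```bash
python3 st.py;  python3 - <<'E'
from h import *
plan([O(230+8*k,59.8) for k in range(1,6)])
E
```

```text
t 9.60 th 229.1 r 61.8 Frad 9.6 Ftan -1.1
[{"delta_pos":[0.5,8.0,0.0],"roll":-8.0,"hand":0},{"delta_pos":[2.5,16.5,0.0],"roll":-16.0,"hand":0},{"delta_pos":[5.0,24.5,0.0],"roll":-24.0,"hand":0},{"delta_pos":[9.0,31.5,0.0],"roll":-32.0,"hand":0},{"delta_pos":[14.0,38.5,0.0],"roll":-40.0,"hand":0}]
```

>>> servo_tool([
  {"delta_pos":[0.5,8,0],"roll":-8,"hand":0},
  {"delta_pos":[2.5,16.5,0],"roll":-16,"hand":0},
  {"delta_pos":[5.5,24.5,0],"roll":-24,"hand":0},
  {"delta_pos":[9.5,31.5,0],"roll":-32,"hand":0},
  {"delta_pos":[14.5,38.5,0],"roll":-40,"hand":0},
])

```text
time: 10.1
eef_pos: [0.554, -0.1074, 0.1399]
tool_rot: [0.001, 0.817, 0.576, -0.002]
ft_force: [-5.8, -10.8, 3.1]
opening: -0.004
finger_force: 5.9
```

```bash
python3 st.py;  python3 - <<'E'
from h import *
import cv2
im=r.read_camera("side")[120:320,180:400];cv2.imwrite("pics/s3.png",cv2.resize(im,None,fx=2.7,fy=2.7,interpolation=3)[:,:,::-1])
E
```

```text
t 10.10 th 269.9 r 61.5 Frad 12.1 Ftan -1.8
```

View pics/s3.png

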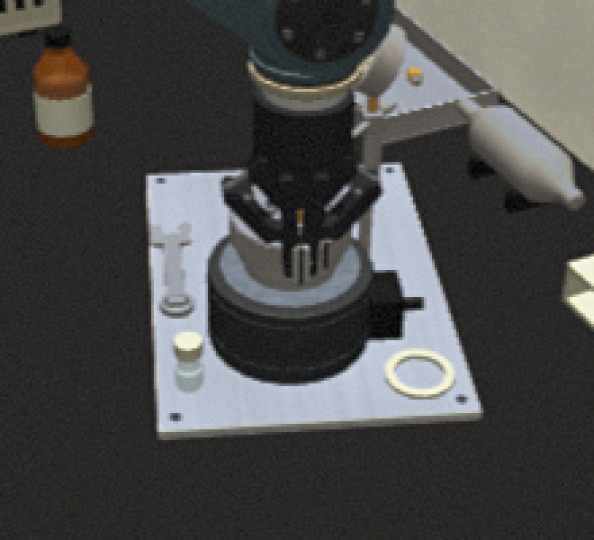

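The finger sits on the rim at (300,262) and nothing else is touched. I'll refine the centre, finish this stroke, back off and measure the index.

```bash
python3 - <<'E'
from h import *
p=W(.2,1.3);s=O(270,59.8);s[3]=70.5-0.0
json.dump([float(v) for v in s],open("cmd.json","w"));print(p)
E
sed -i 's/^C=np.array.*;YAW/C=np.array([.5753,-.0483]);YAW/' h.py
python3 - <<'E'
from h import *
plan([O(270+8*k,60.5) for k in range(1,6)]+[O(310,70)]+[O(310,85)]+[O(310,85)]+[O(310,85,.17),O(310,85,.2)])
E
```

```text
[ 0.5753245  -0.04834242]
[{"delta_pos":[1.0,8.5,0.0],"roll":-8.0,"hand":0},{"delta_pos":[3.0,17.0,0.0],"roll":-16.0,"hand":0},{"delta_pos":[6.0,25.0,0.0],"roll":-24.0,"hand":0},{"delta_pos":[10.0,32.0,0.0],"roll":-32.0,"hand":0},{"delta_pos":[14.5,39.0,0.0],"roll":-40.0,"hand":0}]
[{"delta_pos":[-9.5,0.0,0.0],"roll":0.0,"hand":0},{"delta_pos":[-24.5,0.0,0.0],"roll":0.0,"hand":0},{"delta_pos":[-24.5,0.0,0.0],"roll":0.0,"hand":0},{"delta_pos":[-24.5,0.0,-30.0],"roll":0.0,"hand":0},{"delta_pos":[-24.5,0.0,-60.0],"roll":0.0,"hand":0}]
```

>>> servo_tool([
  {"delta_pos":[1,8.5,0],"roll":-8,"hand":0},
  {"delta_pos":[3,17,0],"roll":-16,"hand":0},
  {"delta_pos":[6,25,0],"roll":-24,"hand":0},
  {"delta_pos":[10,32,0],"roll":-32,"hand":0},
  {"delta_pos":[14.5,39,0],"roll":-40,"hand":0},
])

```text
time: 10.65
eef_pos: [0.5974, -0.1071, 0.1404]
tool_rot: [0.002, 0.571, 0.821, -0.001]
ft_force: [2.6, -8.2, -0.2]
opening: -0.001
finger_force: 4.3
```

```bash
python3 st.py;python3 - <<'E'
from h import *
s=O(310,60.5);s[3]=110.5;json.dump([float(v) for v in s],open("cmd.json","w"))
plan([O(310,70)]+[O(310-8.5*k,75) for k in range(1,20)])
E
```

```text
t 10.65 th 310.2 r 62.9 Frad 8.6 Ftan -0.5
[{"delta_pos":[-9.5,0.0,0.0],"roll":0.0,"hand":0},{"delta_pos":[-13.5,-11.0,0.0],"roll":8.5,"hand":0},{"delta_pos":[-11.0,-22.0,0.0],"roll":17.0,"hand":0},{"delta_pos":[-7.0,-32.5,0.0],"roll":25.5,"hand":0},{"delta_pos":[-1.5,-42.0,0.0],"roll":34.0,"hand":0}]
[{"delta_pos":[1.0,-11.0,0.0],"roll":8.5,"hand":0},{"delta_pos":[3.5,-22.0,0.0],"roll":17.0,"hand":0},{"delta_pos":[7.5,-32.0,0.0],"roll":25.5,"hand":0},{"delta_pos":[13.0,-42.0,0.0],"roll":34.0,"hand":0},{"delta_pos":[19.5,-50.5,0.0],"roll":42.5,"hand":0}]
[{"delta_pos":[1.0,-11.5,0.0],"roll":8.5,"hand":0},{"delta_pos":[3.5,-22.0,0.0],"roll":17.0,"hand":0},{"delta_pos":[7.5,-32.5,0.0],"roll":25.5,"hand":0},{"delta_pos":[13.0,-42.0,0.0],"roll":34.0,"hand":0},{"delta_pos":[20.0,-51.0,0.0],"roll":42.5,"hand":0}]
[{"delta_pos":[1.0,-11.0,0.0],"roll":8.5,"hand":0},{"delta_pos":[3.5,-22.0,0.0],"roll":17.0,"hand":0},{"delta_pos":[7.5,-32.0,0.0],"roll":25.5,"hand":0},{"delta_pos":[13.0,-41.5,0.0],"roll":34.0,"hand":0},{"delta_pos":[20.0,-50.5,0.0],"roll":42.5,"hand":0}]
```

>>> servo_tool([
  {"delta_pos":[-9.5,0,0],"roll":0,"hand":0},
  {"delta_pos":[-13.5,-11,0],"roll":8.5,"hand":0},
  {"delta_pos":[-11,-22,0],"roll":17,"hand":0},
  {"delta_pos":[-7,-32.5,0],"roll":25.5,"hand":0},
  {"delta_pos":[-1.5,-42,0],"roll":34,"hand":0},
])

```text
time: 11.15
eef_pos: [0.5566, -0.1213, 0.1396]
tool_rot: [-0.0, 0.791, 0.612, -0.0]
ft_force: [0.9, 0.8, 0.4]
opening: -0.001
finger_force: 0.0
```

>>> servo_tool([
  {"delta_pos":[1,-11,0],"roll":8.5,"hand":0},
  {"delta_pos":[3.5,-22,0],"roll":17,"hand":0},
  {"delta_pos":[7.5,-32,0],"roll":25.5,"hand":0},
  {"delta_pos":[13,-42,0],"roll":34,"hand":0},
  {"delta_pos":[19.5,-50.5,0],"roll":42.5,"hand":0},
])

```text
time: 11.65
eef_pos: [0.5122, -0.09, 0.1397]
tool_rot: [-0.0, 0.959, 0.284, -0.0]
ft_force: [0.1, -0.2, -0.7]
opening: -0.002
finger_force: 0.0
```

>>> servo_tool([
  {"delta_pos":[1,-11.5,0],"roll":8.5,"hand":0},
  {"delta_pos":[3.5,-22,0],"roll":17,"hand":0},
  {"delta_pos":[7.5,-32.5,0],"roll":25.5,"hand":0},
  {"delta_pos":[13,-42,0],"roll":34,"hand":0},
  {"delta_pos":[20,-51,0],"roll":42.5,"hand":0},
])

```text
time: 12.15
eef_pos: [0.5009, -0.0363, 0.1398]
tool_rot: [-0.0, 0.997, -0.083, -0.0]
ft_force: [-0.2, 0.7, -1.0]
opening: -0.001
finger_force: 0.0
```

>>> servo_tool([
  {"delta_pos":[1,-11,0],"roll":8.5,"hand":0},
  {"delta_pos":[3.5,-22,0],"roll":17,"hand":0},
  {"delta_pos":[7.5,-32,0],"roll":25.5,"hand":0},
  {"delta_pos":[13,-41.5,0],"roll":34,"hand":0},
  {"delta_pos":[20,-50.5,0],"roll":42.5,"hand":0},
])

```text
time: 12.65
eef_pos: [0.5287, 0.0106, 0.1397]
tool_rot: [0.0, 0.899, -0.438, -0.0]
ft_force: [-0.1, -0.2, 0.1]
opening: -0.002
finger_force: 0.0
```

```bash
python3 st.py; cat >> h.py <<'E'
def polar(cam,name):
    """collar top unwrapped: rows own angle (1 deg), cols radius 30..56 mm"""
    import cv2
    z=.145;im=r.read_camera(cam);H=[];
    a=np.radians(np.arange(360));rr=np.arange(30,56,.5)
    m=np.array([[proj(cam,[*W(q*np.cos(t),q*np.sin(t)),z]) for q in rr] for t in a],np.float32)
    u=cv2.remap(im,m[...,0],m[...,1],1);g=cv2.cvtColor(u,cv2.COLOR_RGB2GRAY)
    cv2.imwrite(name,cv2.resize(u.transpose(1,0,2)[:,:,::-1],(720,208)));return g
E
python3 - <<'E'
from h import *
import cv2
g1=polar("side","pics/p1.png");g2=polar("top","pics/p1t.png")
cv2.imwrite("pics/p1b.png",np.vstack([cv2.imread("pics/p1.png"),cv2.imread("pics/p1t.png")]))
for g in(g1,g2):
    d=g[:,20:40].astype(float).mean(1);e=d-cv2.GaussianBlur(np.tile(d,3)[:,None],(0,0),8).ravel()[360:720];print(np.argsort(e)[:8],np.round(np.sort(e)[:8],0))
E
```

```text
t 12.65 th 147.9 r 75.1 Frad -0.1 Ftan 0.2Traceback (most recent call last):
  File "<stdin>", line 3, in <module>
  File "h.py", line 36, in polar
    m=np.array([[proj(cam,[*W(q*np.cos(t),q*np.sin(t)),z]) for q in rr] for t in a],np.float32)
                 ~~~~^^^^^^^^^^^^^^^^^^^^^^^^^^^^^^^^^^^^^
  File "h.py", line 10, in proj
    m=r.camera_model(c);q=R(m).T@(np.array(P)-m["position"]);q=np.array(m["K"])@[q[0],-q[1],-q[2]];return q[:2]/q[2]
ValueError: time passes only in moves, steps and waits
```

```bash
sed -i '1i import functools' h.py; sed -i 's/r\.camera_model(c)/CM(c)/' h.py; sed -i '/^from bench/a CM=functools.lru_cache(None)(lambda c:r.camera_model(c))' h.py
cat > idx.py <<'E'
from h import *
import cv2,sys
n=sys.argv[1]
g1=polar("side","pics/a.png");g2=polar("top","pics/b.png")
cv2.imwrite(n,np.vstack([cv2.imread("pics/a.png"),cv2.imread("pics/b.png")]))
for g in(g1,g2):
    d=g[:,20:40].astype(float).mean(1);e=d-cv2.GaussianBlur(np.tile(d,3)[:,None],(0,0),8).ravel()[360:720];print(np.argsort(e)[:8],np.round(np.sort(e)[:8],0))
E
python3 idx.py pics/p1b.png
```

```text
[342 343 341  62  61  60  63  59] [-51. -49. -46. -44. -44. -43. -41. -41.]
[ 99 100  98 338 339 101  97 337] [-20. -20. -19. -19. -18. -18. -18. -17.]
```

View pics/p1b.png

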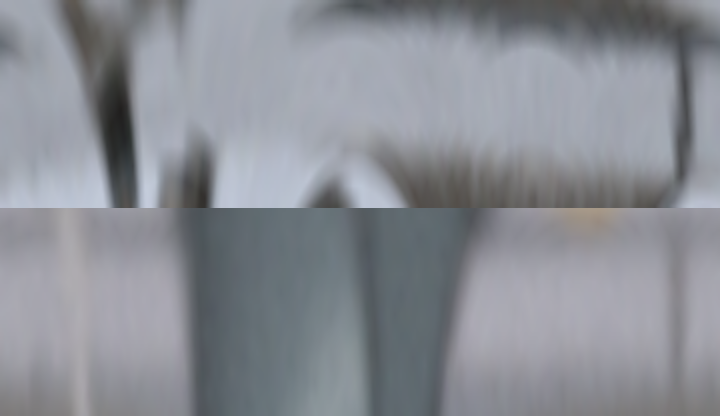

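Index measured at 338–342°, so it has moved about 160° from 180° with no slip. 560° remain: three strokes of 153° and a final one of about 101°.

```bash
python3 - <<'E'
from h import *
print(json.load(open("cmd.json")),O(148.5,75)); 
plan([O(148.5,66),O(148.5,60.5)]+[O(148.5+8.5*k,60.5) for k in range(1,19)]+[O(301.5,68),O(301.5,75)]+[O(301.5-8.5*k,75) for k in range(1,19)])
print(json.load(open("cmd.json")))
E
```

```text
[0.5283277975049102, 0.010084812808354916, 0.14, -51.0] [np.float64(0.5282027706762997), np.float64(0.01006823613945157), 0.14, np.float64(-51.099999999999994)]
[{"delta_pos":[9.0,0.0,0.0],"roll":0.0,"hand":0},{"delta_pos":[14.5,0.0,0.0],"roll":0.0,"hand":0},{"delta_pos":[15.0,9.0,0.0],"roll":-8.5,"hand":0},{"delta_pos":[17.0,18.0,0.0],"roll":-17.0,"hand":0},{"delta_pos":[20.5,26.0,0.0],"roll":-25.5,"hand":0}]
[{"delta_pos":[0.5,9.0,0.0],"roll":-8.5,"hand":0},{"delta_pos":[2.5,18.0,0.0],"roll":-17.0,"hand":0},{"delta_pos":[5.5,26.0,0.0],"roll":-25.5,"hand":0},{"delta_pos":[10.0,34.0,0.0],"roll":-34.0,"hand":0},{"delta_pos":[15.5,41.0,0.0],"roll":-42.5,"hand":0}]
[{"delta_pos":[0.5,9.0,0.0],"roll":-8.5,"hand":0},{"delta_pos":[2.5,17.5,0.0],"roll":-17.0,"hand":0},{"delta_pos":[6.0,26.0,0.0],"roll":-25.5,"hand":0},{"delta_pos":[10.5,34.0,0.0],"roll":-34.0,"hand":0},{"delta_pos":[16.0,41.0,0.0],"roll":-42.5,"hand":0}]
[{"delta_pos":[0.5,9.0,0.0],"roll":-8.5,"hand":0},{"delta_pos":[2.5,17.5,0.0],"roll":-17.0,"hand":0},{"delta_pos":[6.0,26.0,0.0],"roll":-25.5,"hand":0},{"delta_pos":[10.0,3
[... 474 characters left out ...]
],"roll":25.5,"hand":0},{"delta_pos":[12.5,-42.0,0.0],"roll":34.0,"hand":0},{"delta_pos":[19.5,-50.5,0.0],"roll":42.5,"hand":0}]
[{"delta_pos":[1.0,-11.5,0.0],"roll":8.5,"hand":0},{"delta_pos":[3.5,-22.0,0.0],"roll":17.0,"hand":0},{"delta_pos":[7.5,-32.5,0.0],"roll":25.5,"hand":0},{"delta_pos":[13.0,-42.0,0.0],"roll":34.0,"hand":0},{"delta_pos":[20.0,-51.0,0.0],"roll":42.5,"hand":0}]
[{"delta_pos":[1.0,-11.0,0.0],"roll":8.5,"hand":0},{"delta_pos":[3.0,-21.5,0.0],"roll":17.0,"hand":0},{"delta_pos":[7.5,-32.0,0.0],"roll":25.5,"hand":0},{"delta_pos":[13.0,-41.5,0.0],"roll":34.0,"hand":0},{"delta_pos":[19.5,-50.5,0.0],"roll":42.5,"hand":0}]
[0.5280228992350265, 0.010232350757308807, 0.14, -51.0]
```

>>> servo_tool([
  {"delta_pos":[9,0,0],"roll":0,"hand":0},
  {"delta_pos":[14.5,0,0],"roll":0,"hand":0},
  {"delta_pos":[15,9,0],"roll":-8.5,"hand":0},
  {"delta_pos":[17,18,0],"roll":-17,"hand":0},
  {"delta_pos":[20.5,26,0],"roll":-25.5,"hand":0},
])

```text
time: 13.3
eef_pos: [0.5185, -0.0217, 0.1393]
tool_rot: [-0.0, 0.976, -0.22, -0.003]
ft_force: [-12.8, 7.6, 6.3]
opening: 0.003
finger_force: 6.9
```

>>> servo_tool([
  {"delta_pos":[0.5,9,0],"roll":-8.5,"hand":0},
  {"delta_pos":[2.5,18,0],"roll":-17,"hand":0},
  {"delta_pos":[5.5,26,0],"roll":-25.5,"hand":0},
  {"delta_pos":[10,34,0],"roll":-34,"hand":0},
  {"delta_pos":[15.5,41,0],"roll":-42.5,"hand":0},
])

```text
time: 13.8
eef_pos: [0.5152, -0.0667, 0.1395]
tool_rot: [-0.001, 0.989, 0.149, -0.002]
ft_force: [-8.4, -1.3, 6.3]
opening: -0.003
finger_force: 4.7
```

>>> servo_tool([
  {"delta_pos":[0.5,9,0],"roll":-8.5,"hand":0},
  {"delta_pos":[2.5,17.5,0],"roll":-17,"hand":0},
  {"delta_pos":[6,26,0],"roll":-25.5,"hand":0},
  {"delta_pos":[10.5,34,0],"roll":-34,"hand":0},
  {"delta_pos":[16,41,0],"roll":-42.5,"hand":0},
])

```text
time: 14.3
eef_pos: [0.5435, -0.1026, 0.14]
tool_rot: [0.0, 0.868, 0.497, -0.001]
ft_force: [-5.3, -7.8, 5.4]
opening: -0.002
finger_force: 4.1
```

>>> servo_tool([
  {"delta_pos":[0.5,9,0],"roll":-8.5,"hand":0},
  {"delta_pos":[2.5,17.5,0],"roll":-17,"hand":0},
  {"delta_pos":[6,26,0],"roll":-25.5,"hand":0},
  {"delta_pos":[10,33.5,0],"roll":-34,"hand":0},
  {"delta_pos":[16,41,0],"roll":-42.5,"hand":0},
])

```text
time: 14.8
eef_pos: [0.5883, -0.11, 0.1404]
tool_rot: [0.001, 0.629, 0.778, -0.0]
ft_force: [-0.4, -5.4, 2.3]
opening: 0.0
finger_force: 2.5
```

```bash
python3 st.py
```

```text
t 14.80 th 301.5 r 63.0 Frad 5.2 Ftan -1.5
```

>>> servo_tool([
  {"delta_pos":[-7.5,-0.5,0],"roll":0,"hand":0},
  {"delta_pos":[-14.5,-0.5,0],"roll":0,"hand":0},
  {"delta_pos":[-13.5,-11.5,0],"roll":8.5,"hand":0},
  {"delta_pos":[-11,-22.5,0],"roll":17,"hand":0},
  {"delta_pos":[-7,-32.5,0],"roll":25.5,"hand":0},
])

```text
time: 15.3
eef_pos: [0.5564, -0.1218, 0.1396]
tool_rot: [-0.0, 0.79, 0.613, -0.0]
ft_force: [-0.2, -0.5, -0.5]
opening: 0.002
finger_force: 0.0
```

>>> servo_tool([
  {"delta_pos":[0.5,-11,0],"roll":8.5,"hand":0},
  {"delta_pos":[3,-22,0],"roll":17,"hand":0},
  {"delta_pos":[7,-32.5,0],"roll":25.5,"hand":0},
  {"delta_pos":[12.5,-42,0],"roll":34,"hand":0},
  {"delta_pos":[19.5,-50.5,0],"roll":42.5,"hand":0},
])

```text
time: 15.8
eef_pos: [0.512, -0.0904, 0.1397]
tool_rot: [-0.0, 0.959, 0.285, -0.0]
ft_force: [-0.1, -0.5, 0.2]
opening: 0.002
finger_force: 0.0
```

>>> servo_tool([
  {"delta_pos":[1,-11.5,0],"roll":8.5,"hand":0},
  {"delta_pos":[3.5,-22,0],"roll":17,"hand":0},
  {"delta_pos":[7.5,-32.5,0],"roll":25.5,"hand":0},
  {"delta_pos":[13,-42,0],"roll":34,"hand":0},
  {"delta_pos":[20,-51,0],"roll":42.5,"hand":0},
])

```text
time: 16.3
eef_pos: [0.5007, -0.0367, 0.1397]
tool_rot: [-0.0, 0.997, -0.082, -0.0]
ft_force: [0.6, -0.6, -0.3]
opening: -0.002
finger_force: 0.0
```

>>> servo_tool([
  {"delta_pos":[1,-11,0],"roll":8.5,"hand":0},
  {"delta_pos":[3,-21.5,0],"roll":17,"hand":0},
  {"delta_pos":[7.5,-32,0],"roll":25.5,"hand":0},
  {"delta_pos":[13,-41.5,0],"roll":34,"hand":0},
  {"delta_pos":[19.5,-50.5,0],"roll":42.5,"hand":0},
])

```text
time: 16.8
eef_pos: [0.5281, 0.0102, 0.1397]
tool_rot: [0.0, 0.899, -0.437, -0.0]
ft_force: [0.2, -0.3, -0.5]
opening: -0.004
finger_force: 0.0
```

```bash
python3 st.py; python3 idx.py pics/p2.png
```

```text
t 16.80 th 148.5 r 75.1 Frad -0.3 Ftan 0.0
[128 129 127  62  61  63 130  57] [-54. -51. -51. -44. -43. -42. -41. -41.]
[ 99  98 100  97 101 222 185 102] [-20. -19. -19. -18. -17. -16. -15. -15.]
```

>>> servo_tool([
  {"delta_pos":[9,0,0],"roll":0,"hand":0},
  {"delta_pos":[14.5,0,0],"roll":0,"hand":0},
  {"delta_pos":[15,9,0],"roll":-8.5,"hand":0},
  {"delta_pos":[17,18,0],"roll":-17,"hand":0},
  {"delta_pos":[20.5,26,0],"roll":-25.5,"hand":0},
])

```text
time: 17.4
eef_pos: [0.5184, -0.0219, 0.1393]
tool_rot: [-0.0, 0.976, -0.219, -0.003]
ft_force: [-9.4, 6.4, 5.8]
opening: 0.003
finger_force: 5.9
```

>>> servo_tool([
  {"delta_pos":[1,9,0],"roll":-8.5,"hand":0},
  {"delta_pos":[3,18,0],"roll":-17,"hand":0},
  {"delta_pos":[6,26,0],"roll":-25.5,"hand":0},
  {"delta_pos":[10.5,34,0],"roll":-34,"hand":0},
  {"delta_pos":[16,41,0],"roll":-42.5,"hand":0},
])

```text
time: 17.9
eef_pos: [0.5152, -0.0669, 0.1395]
tool_rot: [-0.001, 0.989, 0.149, -0.002]
ft_force: [-8.7, -1.5, 6.0]
opening: -0.006
finger_force: 4.4
```

>>> servo_tool([
  {"delta_pos":[0.5,9,0],"roll":-8.5,"hand":0},
  {"delta_pos":[2.5,17.5,0],"roll":-17,"hand":0},
  {"delta_pos":[6,26,0],"roll":-25.5,"hand":0},
  {"delta_pos":[10.5,34,0],"roll":-34,"hand":0},
  {"delta_pos":[16.5,41,0],"roll":-42.5,"hand":0},
])

```text
time: 18.4
eef_pos: [0.5439, -0.1028, 0.1398]
tool_rot: [0.0, 0.867, 0.497, -0.002]
ft_force: [-6.4, -8.4, 5.1]
opening: -0.002
finger_force: 5.3
```

>>> servo_tool([
  {"delta_pos":[0.5,9,0],"roll":-8.5,"hand":0},
  {"delta_pos":[2.5,17.5,0],"roll":-17,"hand":0},
  {"delta_pos":[6,26,0],"roll":-25.5,"hand":0},
  {"delta_pos":[10,33.5,0],"roll":-34,"hand":0},
  {"delta_pos":[16,41,0],"roll":-42.5,"hand":0},
])

```text
time: 18.9
eef_pos: [0.5887, -0.1099, 0.1402]
tool_rot: [0.001, 0.628, 0.778, -0.0]
ft_force: [0.1, -5.0, 2.2]
opening: -0.0
finger_force: 2.0
```

>>> servo_tool([
  {"delta_pos":[-8.5,-0.5,0],"roll":0,"hand":0},
  {"delta_pos":[-15.5,-0.5,0],"roll":0,"hand":0},
  {"delta_pos":[-14.5,-11.5,0],"roll":8.5,"hand":0},
  {"delta_pos":[-12,-22.5,0],"roll":17,"hand":0},
  {"delta_pos":[-8,-32.5,0],"roll":25.5,"hand":0},
])

```text
time: 19.4
eef_pos: [0.5571, -0.1228, 0.1396]
tool_rot: [-0.0, 0.79, 0.613, -0.0]
ft_force: [0.6, 0.3, 0.1]
opening: -0.001
finger_force: 0.0
```

>>> servo_tool([
  {"delta_pos":[0.5,-11,0],"roll":8.5,"hand":0},
  {"delta_pos":[3,-22,0],"roll":17,"hand":0},
  {"delta_pos":[7,-32.5,0],"roll":25.5,"hand":0},
  {"delta_pos":[12.5,-42,0],"roll":34,"hand":0},
  {"delta_pos":[19.5,-50.5,0],"roll":42.5,"hand":0},
])

```text
time: 19.9
eef_pos: [0.5128, -0.0914, 0.1397]
tool_rot: [-0.0, 0.959, 0.285, -0.0]
ft_force: [-0.8, 0.6, 0.3]
opening: 0.001
finger_force: 0.0
```

>>> servo_tool([
  {"delta_pos":[1,-11.5,0],"roll":8.5,"hand":0},
  {"delta_pos":[3.5,-22,0],"roll":17,"hand":0},
  {"delta_pos":[7.5,-32.5,0],"roll":25.5,"hand":0},
  {"delta_pos":[13,-42,0],"roll":34,"hand":0},
  {"delta_pos":[20,-51,0],"roll":42.5,"hand":0},
])

```text
time: 20.4
eef_pos: [0.5015, -0.0377, 0.1398]
tool_rot: [-0.0, 0.997, -0.082, -0.0]
ft_force: [0.5, -0.0, 0.8]
opening: -0.002
finger_force: 0.0
```

>>> servo_tool([
  {"delta_pos":[1,-11,0],"roll":8.5,"hand":0},
  {"delta_pos":[3,-21.5,0],"roll":17,"hand":0},
  {"delta_pos":[7.5,-32,0],"roll":25.5,"hand":0},
  {"delta_pos":[13,-41.5,0],"roll":34,"hand":0},
  {"delta_pos":[19.5,-50.5,0],"roll":42.5,"hand":0},
])

```text
time: 20.9
eef_pos: [0.5289, 0.0092, 0.1398]
tool_rot: [0.0, 0.899, -0.437, -0.0]
ft_force: [0.2, 0.8, -0.0]
opening: 0.004
finger_force: 0.0
```

```bash
python3 st.py; python3 idx.py pics/p3.png
```

```text
t 20.90 th 148.5 r 73.8 Frad 0.5 Ftan -0.7
[291 292 290  62  61  60 293  63] [-52. -50. -44. -44. -43. -42. -41. -41.]
[286  98  97  99 100 287  96 222] [-21. -21. -21. -21. -19. -19. -19. -19.]
```

>>> servo_tool([
  {"delta_pos":[8,0,0],"roll":0,"hand":0},
  {"delta_pos":[13.5,0,0],"roll":0,"hand":0},
  {"delta_pos":[14,9,0],"roll":-8.5,"hand":0},
  {"delta_pos":[16,18,0],"roll":-17,"hand":0},
  {"delta_pos":[19.5,26,0],"roll":-25.5,"hand":0},
])

```text
time: 21.5
eef_pos: [0.5184, -0.0219, 0.1393]
tool_rot: [-0.0, 0.976, -0.219, -0.003]
ft_force: [-10.8, 6.1, 6.9]
opening: -0.0
finger_force: 6.4
```

>>> servo_tool([
  {"delta_pos":[1,9,0],"roll":-8.5,"hand":0},
  {"delta_pos":[3,18,0],"roll":-17,"hand":0},
  {"delta_pos":[6,26,0],"roll":-25.5,"hand":0},
  {"delta_pos":[10.5,34,0],"roll":-34,"hand":0},
  {"delta_pos":[16,41,0],"roll":-42.5,"hand":0},
])

```text
time: 22.0
eef_pos: [0.5153, -0.067, 0.1395]
tool_rot: [-0.001, 0.989, 0.149, -0.003]
ft_force: [-10.2, -1.4, 6.2]
opening: -0.002
finger_force: 4.7
```

>>> servo_tool([
  {"delta_pos":[0.5,9,0],"roll":-8.5,"hand":0},
  {"delta_pos":[2.5,17.5,0],"roll":-17,"hand":0},
  {"delta_pos":[6,26,0],"roll":-25.5,"hand":0},
  {"delta_pos":[10.5,34,0],"roll":-34,"hand":0},
  {"delta_pos":[16.5,41,0],"roll":-42.5,"hand":0},
])

```text
time: 22.5
eef_pos: [0.5441, -0.1029, 0.1399]
tool_rot: [0.0, 0.867, 0.497, -0.002]
ft_force: [-6.8, -7.7, 4.9]
opening: -0.002
finger_force: 5.3
```

>>> servo_tool([
  {"delta_pos":[0.5,9,0],"roll":-8.5,"hand":0},
  {"delta_pos":[2.5,17.5,0],"roll":-17,"hand":0},
  {"delta_pos":[6,26,0],"roll":-25.5,"hand":0},
  {"delta_pos":[10,33.5,0],"roll":-34,"hand":0},
  {"delta_pos":[16,41,0],"roll":-42.5,"hand":0},
])

```text
time: 23.0
eef_pos: [0.5888, -0.1099, 0.1401]
tool_rot: [0.001, 0.628, 0.778, -0.0]
ft_force: [-0.1, -3.0, 0.7]
opening: 0.002
finger_force: 1.7
```

>>> servo_tool([
  {"delta_pos":[-8.5,-0.5,0],"roll":0,"hand":0},
  {"delta_pos":[-15.5,-0.5,0],"roll":0,"hand":0},
  {"delta_pos":[-14.5,-11.5,0],"roll":8.5,"hand":0},
  {"delta_pos":[-12,-22.5,0],"roll":17,"hand":0},
  {"delta_pos":[-8,-32.5,0],"roll":25.5,"hand":0},
])

```text
time: 23.5
eef_pos: [0.5573, -0.123, 0.1396]
tool_rot: [-0.0, 0.79, 0.613, -0.0]
ft_force: [-0.7, 0.3, -0.5]
opening: 0.0
finger_force: 0.0
```

>>> servo_tool([
  {"delta_pos":[0.5,-11,0],"roll":8.5,"hand":0},
  {"delta_pos":[3,-22,0],"roll":17,"hand":0},
  {"delta_pos":[7,-32.5,0],"roll":25.5,"hand":0},
  {"delta_pos":[12.5,-42,0],"roll":34,"hand":0},
  {"delta_pos":[19.5,-50.5,0],"roll":42.5,"hand":0},
])

```text
time: 24.0
eef_pos: [0.513, -0.0916, 0.1398]
tool_rot: [-0.0, 0.958, 0.285, -0.0]
ft_force: [-1.2, 0.9, 1.0]
opening: -0.0
finger_force: 0.0
```

>>> servo_tool([
  {"delta_pos":[1,-11.5,0],"roll":8.5,"hand":0},
  {"delta_pos":[3.5,-22,0],"roll":17,"hand":0},
  {"delta_pos":[7.5,-32.5,0],"roll":25.5,"hand":0},
  {"delta_pos":[13,-42,0],"roll":34,"hand":0},
  {"delta_pos":[20,-51,0],"roll":42.5,"hand":0},
])

```text
time: 24.5
eef_pos: [0.5017, -0.0378, 0.1398]
tool_rot: [-0.0, 0.997, -0.082, -0.0]
ft_force: [-0.3, -0.3, 0.4]
opening: 0.001
finger_force: 0.0
```

>>> servo_tool([
  {"delta_pos":[1,-11,0],"roll":8.5,"hand":0},
  {"delta_pos":[3,-21.5,0],"roll":17,"hand":0},
  {"delta_pos":[7.5,-32,0],"roll":25.5,"hand":0},
  {"delta_pos":[13,-41.5,0],"roll":34,"hand":0},
  {"delta_pos":[19.5,-50.5,0],"roll":42.5,"hand":0},
])

```text
time: 25.0
eef_pos: [0.5292, 0.009, 0.1398]
tool_rot: [0.0, 0.899, -0.437, -0.0]
ft_force: [0.3, 0.5, 0.0]
opening: -0.001
finger_force: 0.0
```

```bash
python3 st.py; python3 idx.py pics/p4.png
```

```text
t 25.00 th 148.4 r 73.6 Frad 0.2 Ftan -0.5
[62 61 60 57 56 58 59 63] [-41. -41. -39. -39. -39. -38. -38. -38.]
[222 223  97  98 224 188 187  99] [-18. -18. -18. -18. -17. -17. -17. -17.]
```

>>> servo_tool([
  {"delta_pos":[8,0,0],"roll":0,"hand":0},
  {"delta_pos":[13.5,0,0],"roll":0,"hand":0},
  {"delta_pos":[14,9,0],"roll":-8.5,"hand":0},
  {"delta_pos":[16,18,0],"roll":-17,"hand":0},
  {"delta_pos":[19.5,26,0],"roll":-25.5,"hand":0},
])

```text
time: 25.6
eef_pos: [0.5184, -0.0219, 0.1393]
tool_rot: [-0.0, 0.976, -0.219, -0.003]
ft_force: [-11.2, 6.5, 7.7]
opening: 0.001
finger_force: 7.0
```

>>> servo_tool([
  {"delta_pos":[1,9,0],"roll":-8.5,"hand":0},
  {"delta_pos":[3,18,0],"roll":-17,"hand":0},
  {"delta_pos":[6,26,0],"roll":-25.5,"hand":0},
  {"delta_pos":[10.5,34,0],"roll":-34,"hand":0},
  {"delta_pos":[16,41,0],"roll":-42.5,"hand":0},
])

```text
time: 26.1
eef_pos: [0.5153, -0.0672, 0.1394]
tool_rot: [-0.001, 0.989, 0.149, -0.003]
ft_force: [-10.6, -1.2, 7.2]
opening: -0.002
finger_force: 5.2
```

>>> servo_tool([
  {"delta_pos":[0.5,9,0],"roll":-8.5,"hand":0},
  {"delta_pos":[2.5,17.5,0],"roll":-17,"hand":0},
  {"delta_pos":[6,26,0],"roll":-25.5,"hand":0},
  {"delta_pos":[10.5,33.5,0],"roll":-33.5,"hand":0},
  {"delta_pos":[10.5,33.5,0],"roll":-33.5,"hand":0},
])

```text
time: 26.6
eef_pos: [0.5367, -0.0979, 0.1399]
tool_rot: [0.0, 0.904, 0.427, -0.001]
ft_force: [-8.0, -11.2, 6.0]
opening: 0.001
finger_force: 6.9
```

>>> servo_tool([
  {"delta_pos":[-8,0,0],"roll":0,"hand":0},
  {"delta_pos":[-20,0,0],"roll":0,"hand":0},
  {"delta_pos":[-50,0,0],"roll":0,"hand":0},
  {"delta_pos":[-80,0,-20],"roll":0,"hand":0},
  {"delta_pos":[-110,0,-50],"roll":0,"hand":0},
])

```text
time: 27.1
eef_pos: [0.4649, -0.1804, 0.1891]
tool_rot: [-0.001, 0.905, 0.425, -0.001]
ft_force: [-0.0, -0.5, 1.3]
opening: -0.002
finger_force: 0.0
```

```bash
python3 st.py; python3 idx.py pics/p5.png; python3 - <<'E'
from h import *
import cv2
im=r.read_camera("top")[100:320,150:440];cv2.imwrite("pics/t5.png",cv2.resize(im,None,fx=2.7,fy=2.7,interpolation=3)[:,:,::-1])
E
```

```text
t 27.10 th 249.7 r 172.2 Frad 0.4 Ftan 0.3
[61 62 60 59 56 57 58 55] [-40. -40. -39. -38. -38. -38. -37. -37.]
[184 183 185 182 186 181 187 180] [-16. -16. -15. -14. -13. -10.  -9.  -6.]
```

View pics/t5.png

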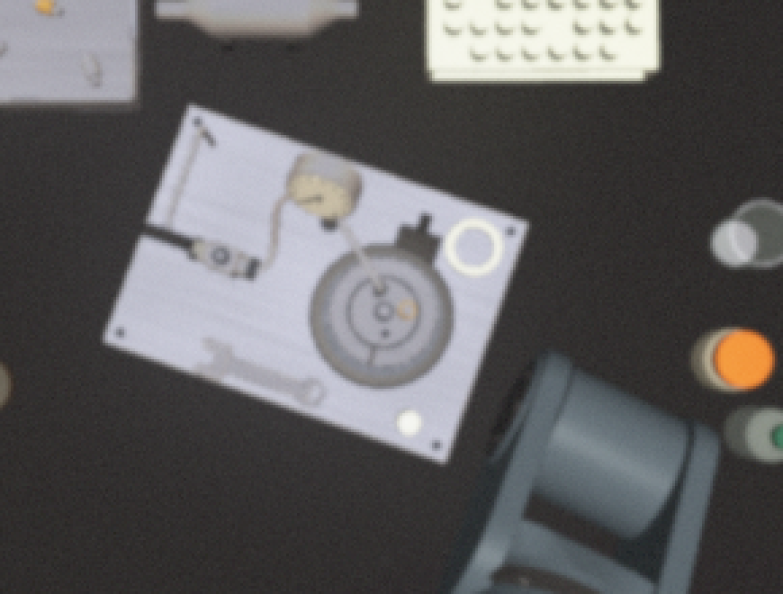

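View pics/p5.png

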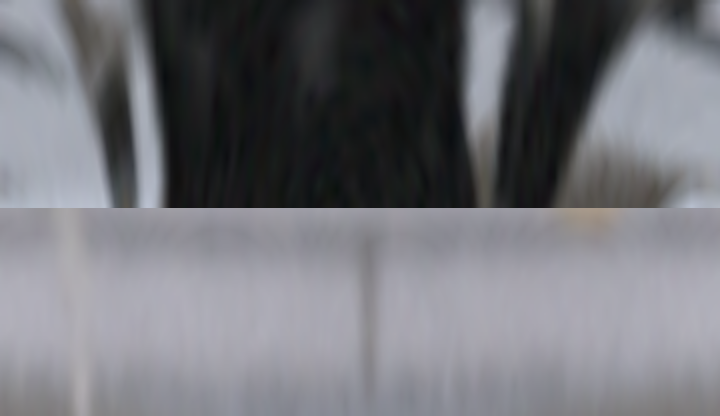

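The index line is at (373,355), close to its start at (368,355). The handle is still in line and everything else is in place. I'll compare with the first picture using the same method.

```bash
python3 - <<'E'
from h import *
import cv2
def meas(f,z):
    im=cv2.imread(f,0) if isinstance(f,str) else cv2.cvtColor(f,cv2.COLOR_RGB2GRAY)
    a=np.arange(160,205,.5);rr=np.arange(36,48,.5)
    m=np.array([[proj("top",[*W(q*np.cos(t),q*np.sin(t)),z]) for q in rr] for t in np.radians(a)],np.float32)
    d=cv2.remap(im,m[...,0],m[...,1],1).astype(float).mean(1);w=np.clip(np.median(d)-d-4,0,None);print((w*a).sum()/w.sum(),a[d.argmin()])
meas("pics/top0.png",.145);meas(r.read_camera("top"),.149)
E
```

```text
179.52502147151446 180.0
183.96266920473778 184.0
```

Overshoot is about 4° in 720°, which is fine, and the arm is clear of everything. Handing in.

```bash
python3 -c "
from bench import r
print(r.finish_job())"
```

```text
the job is handed in; nothing more can be done
None
```

The job is handed in: the vent handle is fully open against its stop, then the collar was unscrewed two full turns (about 724°, roughly 4° over), and nothing else on the bench was moved.

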